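# Scoop the cast boulders into the tub that matches their tag

### The job

Scoop the three plaster boulders out of the drying tray with the steel scoop and tip them all into the storage tub whose tag has the same colour as the tag on the tray's tab (green or red). Their paint is still tacky and plaster chips, so do not touch them with the fingers and tip them in from low over the tub; then stand the scoop back on the table upright. Leave the tubs, the glue bottle, the standing barrel and the model house where they are.

Things in the scene. Friction and masses are not known exactly. Their poses are not given: they have to be found in the camera images.
- scoop: Steel bin scoop, 0.16 kg, on its flat bottom. Origin on its underside; +x is where its open mouth points. Pan x -45 to +50 mm, 80 mm wide outside, floor 2 mm thinning to 0.8 mm at the front lip; back wall and side walls 38 mm high, the sides sloping down to the lip from x = +8 mm. A black grip bar (see scoop_grip) lies over the pan, joined to its back by a strap.
- scoop_grip (a point): Middle of the scoop's black grip bar, 66 mm above the scoop's underside; axes as the scoop's. The bar runs along x, 66 mm long, 18 mm wide (y), 22 mm tall (z 55 to 77 mm above the scoop's underside), its middle 13 mm behind the scoop's origin, with flat upright sides: pinch it across y from above, upright or leaning along x.
- scoop_lip (a point): Middle of the scoop's front lip, at the level of its underside. Axes as the scoop's.
- tray: Dark grey tray, fixed. Origin on the table under its middle; OPEN at its -x end (floor ends at x = -72 mm), closed at its +x end by a wall 46 mm high, inner face leaning from x = +66 mm at the floor to +73 mm. Floor 3 mm thick, inner width 92 mm (y), walls 3 mm thick, 26 mm high (rising to the end wall). +x points roughly away from the robot. A tab with a colour tag juts from its -y side.
- tray_tag (a point): Spot on the tray's tab (3 mm above the table, outside the -y wall) where the batch's round colour tag lies.
- tag_green: Green round tag, 28 mm across and 2 mm thick, fixed; origin under its middle. Lies either on the tray's tab or, as the unused spare, on the cork mat (50 mm square) near the robot.
- tag_red: Red round tag, same size, fixed; lies on the other of these two spots.
- tub_green: White open square tub with a green round tag on a tab at its rim, loose, 0.35 kg. Origin on its underside at the middle; 115 mm square outside, 50 mm high, walls 3 mm, inner floor at 3 mm. The tab juts 34 mm out of its -y side at rim height.
- tub_red: The same tub with a red round tag on its tab.
- boulder_0: Sand-coloured cast plaster boulder, about 24 mm across and 18 mm high, 14 g; origin at the middle of its flat 11 mm foot, its sides bulge outwards above it. Stands on the tray's floor near its end wall at the start.
- boulder_1: Sand-coloured cast plaster boulder, about 24 mm across and 18 mm high, 14 g; origin at the middle of its flat 11 mm foot, its sides bulge outwards above it. Stands on the tray's floor near its end wall at the start.
- boulder_2: Sand-coloured cast plaster boulder, about 24 mm across and 18 mm high, 14 g; origin at the middle of its flat 11 mm foot, its sides bulge outwards above it. Stands on the tray's floor near its end wall at the start.
- glue: Bystander: white glue bottle with an orange cap, 30 mm across, 74 mm high, standing; origin under its middle.
- keg: Bystander: dark wooden model barrel standing upright, 27 mm across, 34 mm high; origin under its middle.
- house: Bystander: small sand-coloured model house, 87x84x56 mm; origin under its middle.

How it is judged:
On the way:
1. at least one boulder is carried in the scoop, clear of the table (((x of boulder_0 in the frame of scoop between -0.045 and 0.05 m and y of boulder_0 in the frame of scoop between -0.039 and 0.039 m and z of boulder_0 in the frame of scoop between 0 and 0.06 m and height (world z) of scoop above 0.04 m) or (x of boulder_1 in the frame of scoop between -0.045 and 0.05 m and y of boulder_1 in the frame of scoop between -0.039 and 0.039 m and z of boulder_1 in the frame of scoop between 0 and 0.06 m and height (world z) of scoop above 0.04 m) or (x of boulder_2 in the frame of scoop between -0.045 and 0.05 m and y of boulder_2 in the frame of scoop between -0.039 and 0.039 m and z of boulder_2 in the frame of scoop between 0 and 0.06 m and height (world z) of scoop above 0.04 m))), for 0.2 s.
At the end, for the whole second after the job is handed in: All three boulders lie at rest inside the tub whose tag has the colour of the tag on the tray's tab (within its walls, below its rim), and the scoop stands level (within 7 degrees) and still on the table or the tray's floor (((horizontal distance between tag_green and tray_tag below 0.03 m and (x of boulder_0 in the frame of tub_green between -0.056 and 0.056 m and y of boulder_0 in the frame of tub_green between -0.056 and 0.056 m and z of boulder_0 in the frame of tub_green between 0 and 0.045 m) and (x of boulder_1 in the frame of tub_green between -0.056 and 0.056 m and y of boulder_1 in the frame of tub_green between -0.056 and 0.056 m and z of boulder_1 in the frame of tub_green between 0 and 0.045 m) and (x of boulder_2 in the frame of tub_green between -0.056 and 0.056 m and y of boulder_2 in the frame of tub_green between -0.056 and 0.056 m and z of boulder_2 in the frame of tub_green between 0 and 0.045 m)) or (horizontal distance between tag_red and tray_tag below 0.03 m and (x of boulder_0 in the frame of tub_red between -0.056 and 0.056 m and y of boulder_0 in the frame of tub_red between -0.056 and 0.056 m and z of boulder_0 in the frame of tub_red between 0 and 0.045 m) and (x of boulder_1 in the frame of tub_red between -0.056 and 0.056 m and y of boulder_1 in the frame of tub_red between -0.056 and 0.056 m and z of boulder_1 in the frame of tub_red between 0 and 0.045 m) and (x of boulder_2 in the frame of tub_red between -0.056 and 0.056 m and y of boulder_2 in the frame of tub_red between -0.056 and 0.056 m and z of boulder_2 in the frame of tub_red between 0 and 0.045 m))) and linear speed of each of boulder_0, boulder_1, boulder_2 below 0.03 m/s and angle between scoop's own z axis and vertical below 0.12 rad and height (world z) of scoop below 0.008 m and linear speed of scoop below 0.02 m/s); the robot touches nothing.
It fails at once if the fingers touch a boulder (contact force between the fingers and boulder_0 above 0.3 N or contact force between the fingers and boulder_1 above 0.3 N or contact force between the fingers and boulder_2 above 0.3 N).
It fails at once if a boulder is dropped from higher than about 20 cm or thrown (faster than 2 m/s) (linear speed of any of boulder_0, boulder_1, boulder_2 above 2 m/s).
It fails at once if a tub is pushed more than 4 cm or tipped (distance of any of tub_green, tub_red from where it was at the start of the episode above 0.04 m or angle between any of tub_green, tub_red's own z axis and vertical above 0.35 rad).
It fails at once if the glue bottle, the standing barrel or the model house is pushed more than 3 cm or knocked over (distance of any of glue, keg, house from where it was at the start of the episode above 0.03 m or angle between any of glue, keg, house's own z axis and vertical above 0.5 rad).
It also fails if it takes over 64 s, if anything falls off the work surface, if the arm or the gripper's body presses on something with over 40 N, if the wrist force passes 120 N, or if a joint passes its speed limit or range.

### The arm

A 6-joint arm with a two-finger parallel gripper is mounted at the origin on the work surface; the furniture and walls round the work are solid. World frame = base frame: x ahead of the robot, y to its left, z up, the work surface at z = 0. Lengths are in m, angles in rad, forces in N, time in s.
With the tool pointing down it reaches from about 0.425 to 0.925 m from the base axis. Payload 12.5 kg.
Tool frame: the origin (TCP) lies at the very end of the fingers, on their centre line; the grasp point (between the pads) lies 19 mm behind it; x points along the fingers, y is the direction in which the jaws open and shut, and the axes are right-handed (so a half turn about x gives the same grasp; the last joint's range is limited). The gripper opens to 85 mm and grips with 20 to 120 N. Pads are 22 mm wide; open, the fingers measure 114 mm over their backs; the gripper's body (76 mm by 85 mm) begins 54 mm behind the grasp point. The pads swing forward as they close: fully open they stand 13 mm farther back than shut.
Start: joints at [1.174, 0.491, 1.559, -0, 1.092, -0.106], TCP at [0.179, 0.599, 0.231] pointing down, gripper open.
Joint ranges: [-3.1, 3.1], [-0.84, 2.19], [0.05, 2.79], [-1.13, 4.28], [0.06, 2.93], [-2.69, 2.69]. Speed limits (rad/s): [2.22, 2.22, 2.79, 3.14, 3.14, 3.14].

### API

Orientations are given as a rotation vector (axis times angle).
In Python, from rig import bot, effector, solver, sensors, grab_frame, hand_in, look_for, regions_of gives the robot as it stands. Calls block until the motion is done:
- bot.move_to(position, orientation): joint-space move of the TCP to a pose.
- bot.move_l(position, frame=None, speed=0.15, stop_force=None): straight line of the TCP; frame=None keeps the orientation; speed is the mean speed in m/s. With stop_force (N) it stops when the force on the tool has changed by that much, and returns True; else False.
- bot.move_j(angles): joint-space move.
- effector.gripper_to(opening, effort=None): finger opening in m; effort is the grip in N (None keeps the last); returns when the fingers have stopped.
- bot.dwell(seconds).
- solver.ik(position, orientation): joint angles nearest the present ones, or None.
- sensors.observe(): the state.
- grab_frame(name): name is "side" or "top"; returns a dict with "pixels" (400x640x3 uint8, red, green, blue), "range_z" (400x640 float32, m along the optical axis (not along the pixel's ray), 0 where there is no reading), "fov_y" (degrees; the focal length in pixels is half the picture's height over the tangent of half this angle, whatever the lens; pixels are square), "cx", "cy" (the principal point, pixels), "dist" ([k1, k2, p1, p2, k3] as OpenCV has them; the pictures are not rectified), "pose" (4x4, takes a point from camera to world coordinates). Camera axes: x right, y down, z forward; pixel columns grow to the right and rows downward; lengths in m; the calibration is good to about 2 mm. A picture is of the moment at which its call begins.
A pose or a line that the arm cannot do raises bot.IKError and nothing moves.
- hand_in(): hands the job in, once; it reports no verdict.
Trained networks look in a picture, given as the dict that the camera call returned (one of the last four; its "shot" number tells which), for a name from the list of things; names that differ only in an ending like _2 or _b are one class to them, and where a whole thing is asked for, a point or a joint stands for the part that bears it (a point fixed in the world has none). Each returns a list of dicts, best first, with "score" (0 to 1); they miss things now and then, are a little off and sometimes report something else, mostly with a low value. They report only what shows in the picture. A call takes as long as a camera call.
- look_for(picture, thing): "pixel" ([column, row] in pixels, amid what is visible of it).
- regions_of(picture, thing): "region" (400x640 bool, what is visible of it) and "pixel" ([column, row] in pixels, amid what is visible of it).
The state is a dict: "time_s": time; "joints": joint angles; "joint_velocities": joint speeds; "effort": joint torques, N m; "tcp_pos": TCP position; "tool_rot": TCP orientation; "force": force on the tool from outside, world axes, zero at the start; "torque": the same for the moment, N m; "gripper_width": finger opening in m.
Only numpy, scipy, OpenCV 4.12 (cv2) and the standard library are available. Lean on these libraries where they do the work, as an engineer would, in place of code of your own. Each camera call takes 0.05 s, during which the arm holds its last target. There are 200 camera calls.

## Working session

There is one attempt and no reset: what is moved stays moved. The work goes in short steps, each a Python script; the robot and the scene stay as the last script left them, time stands still between calls to the robot, and variables do not carry over. Pictures are saved under pics/ and viewed, about 8 in all and at most 12, crops included, and the job is handed in when it is done.

```bash
ls; mkdir -p pics
cat > h.py <<'E'
import numpy as np, cv2
from rig import *
from scipy.spatial.transform import Rotation as R
def world(p):
    """HxWx3 world points (nan where none)"""
    h,w=p["range_z"].shape; f=h/2/np.tan(np.radians(p["fov_y"])/2)
    K=np.array([[f,0,p["cx"]],[0,f,p["cy"]],[0,0,1]])
    u,v=np.meshgrid(np.arange(w),np.arange(h))
    n=cv2.undistortPoints(np.stack([u,v],-1).reshape(-1,1,2).astype(float),K,np.array(p["dist"],float)).reshape(h,w,2)
    z=np.where(p["range_z"]>0,p["range_z"],np.nan)
    c=np.concatenate([n*z[...,None],z[...,None]],-1)
    P=np.array(p["pose"]); return c@P[:3,:3].T+P[:3,3]
def save(p,name): cv2.imwrite("pics/"+name,p["pixels"][...,::-1])
E
python3 - <<'E'
from h import *
for c in("top","side"):
    p=grab_frame(c); save(p,c+"0.png"); W=world(p); np.save(c+"W.npy",W)
    print(c,np.round(p["pose"],3).tolist())
    for t in["scoop","scoop_grip","tray","tray_tag","tag_green","tag_red","tub_green","tub_red","boulder_0","glue","keg","house"]:
        try:
            for r in regions_of(p,t)[:4]:
                q=W[r["region"]]; q=q[~np.isnan(q[:,0])]
                print(t,round(r["score"],2),np.round(r["pixel"]),len(q),np.round(np.median(q,0),3),np.round(np.percentile(q,2,0),3),np.round(np.percentile(q,98,0),3))
        except Exception as e: print(t,e)
print(sensors.observe()["time_s"])
E
```

```text
pics
top [[0.017, -0.994, 0.108, 0.35], [-1.0, -0.017, -0.001, -0.037], [0.003, -0.108, -0.994, 0.935], [0.0, 0.0, 0.0, 1.0]]
scoop_grip 0.73 [314. 193.] 1266 [ 0.468 -0.032  0.003] [ 0.422 -0.071 -0.001] [0.517 0.008 0.079]
tray 0.73 [376. 171.] 2420 [ 0.536 -0.184  0.004] [ 0.464 -0.234  0.   ] [ 0.605 -0.131  0.045]
tray_tag 0.82 [373. 166.] 2612 [ 0.54  -0.181  0.004] [ 0.463 -0.237  0.   ] [ 0.608 -0.129  0.047]
tag_green 0.49 [361. 228.] 83 [ 0.383 -0.154  0.006] [ 0.373 -0.166  0.002] [ 0.396 -0.143  0.009]
tag_red 0.45 [403. 162.] 99 [ 0.554 -0.246  0.005] [ 0.541 -0.259  0.002] [ 0.566 -0.234  0.009]
tub_green 0.61 [229. 232.] 2869 [0.364 0.174 0.005] [0.307 0.089 0.   ] [0.421 0.227 0.053]
boulder_0 0.73 [376. 170.] 2606 [ 0.537 -0.184  0.004] [ 0.462 -0.252  0.   ] [ 0.605 -0.13   0.047]
boulder_0 0.54 [374. 167.] 65 [ 0.536 -0.177  0.019] [ 0.527 -0.187  0.004] [ 0.548 -0.167  0.024]
boulder_0 0.37 [383. 156.] 41 [ 0.569 -0.198  0.019] [ 0.562 -0.204  0.014] [ 0.578 -0.191  0.024]
glue 0.48 [293. 228.] 155 [0.374 0.018 0.052] [ 0.36   0.005 -0.   ] [0.393 0.037 0.076]
keg
[... 1614 characters left out ...]
9] [ 0.574 -0.147  0.02 ]
boulder_0 0.51 [381. 202.] 56 [ 0.565 -0.158  0.016] [ 0.558 -0.167  0.009] [ 0.574 -0.147  0.021]
boulder_0 0.49 [389. 209.] 38 [ 0.53  -0.181  0.016] [ 0.525 -0.189  0.01 ] [ 0.535 -0.172  0.021]
boulder_0 0.49 [402. 204.] 39 [ 0.565 -0.201  0.017] [ 0.559 -0.208  0.01 ] [ 0.572 -0.193  0.021]
glue 0.82 [283. 223.] 381 [0.365 0.015 0.038] [ 0.357  0.004 -0.   ] [0.442 0.065 0.075]
keg 0.57 [325. 236.] 199 [ 0.372 -0.07   0.026] [ 0.365 -0.08   0.001] [ 0.423 -0.047  0.034]
house 0.66 [412. 281.] 1994 [ 0.292 -0.281  0.044] [ 0.26  -0.325  0.003] [ 0.351 -0.237  0.056]
house 0.58 [397. 207.] 2022 [ 0.543 -0.179  0.004] [ 0.46 -0.23  0.  ] [ 0.605 -0.133  0.046]
1.3
```

Run:
```python
import cv2,numpy as np
a=cv2.imread("pics/top0.png")[110:310,180:460]; b=cv2.imread("pics/side0.png")[120:320,190:470]
cv2.imwrite("pics/both.png",cv2.resize(np.vstack([a,b]),None,fx=2,fy=1.5,interpolation=cv2.INTER_CUBIC) if 0 else cv2.resize(np.hstack([a[:,:],b]),(800,286*1),interpolation=cv2.INTER_CUBIC))
cv2.imwrite("pics/top2.png",cv2.resize(a,(800,571),interpolation=cv2.INTER_CUBIC))
```

```text
(no output)
```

View pics/top2.png

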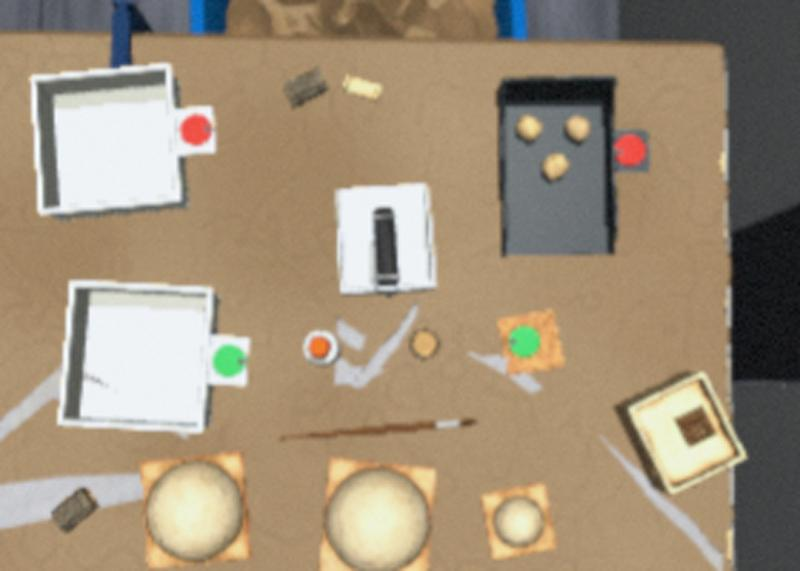

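The tag on the tray's tab (630,150) is red, so the target is the red-tagged tub (upper left, ~(115,140)). The spare green tag lies on the cork. The scoop's mouth points up, towards world +x. Next I fit the poses.

Run:
```python
from h import *
W=np.load("topW.npy"); S=np.load("sideW.npy"); 
A=np.vstack([W.reshape(-1,3),S.reshape(-1,3)]); A=A[~np.isnan(A[:,0])]
def box(lo,hi,src=A): 
    m=np.all((src>lo)&(src<hi),1); return src[m]
def rect(q,n):
    r=cv2.minAreaRect(q[:,:2].astype(np.float32)*1000); print(n,len(q),np.round(r[0],1),np.round(r[1],1),round(r[2],2))
rect(box([.41,-.08,.008],[.53,.02,.045]),"scoop walls")
rect(box([.41,-.08,.07],[.53,.02,.085]),"bar")
rect(box([.44,-.26,.008],[.62,-.11,.06]),"tray walls")
rect(box([.45,.1435,.044],[.63,.29,.06]),"tubred rim")
rect(box([.45,.11,.03],[.63,.29,.06]),"tubred w tab")
t=[W,S]
for src in t:
    q=src.reshape(-1,3); q=q[~np.isnan(q[:,0])]
    rect(box([.41,-.08,.008],[.53,.02,.045],q),"scoop"); rect(box([.44,-.232,.008],[.62,-.11,.06],q),"tray"); rect(box([.41,-.08,.07],[.53,.02,.085],q),"bar")
# ik tests
def rot(yaw,pitch): # scoop frame orientation; pitch + = nose down
    return R.from_euler("ZY",[yaw,pitch])
T0=R.from_matrix(np.array([[0,0,1],[0,1,0],[-1,0,0.]]).T.T) # tool x=-z, y=y
print(T0.as_matrix(), np.linalg.det(T0.as_matrix()))
for name,pos,yaws in(("dump",[.54,.2,.12],range(-180,180,30)),("tray",[.53,-.18,.05],[0]),("grab",[.46,-.03,.05],[0])):
    for y in yaws:
        res=[]
        for p in range(-60,91,10):
            for flip in(0,1):
                o=rot(np.radians(y),np.radians(p))*R.from_matrix([[0,0,1],[0,1,0],[-1,0,0]])*R.from_euler("x",np.pi*flip)
                # lip at pos for dump
                q=solver.ik(np.array(pos) if name!="dump" else np.array([.54,.2,.03])+rot(np.radians(y),np.radians(p)).apply([-.063,0,.047]),o.as_rotvec())
                if q is not None: res.append((p,flip))
        print(name,y,res)
```

```text
scoop walls 697 [465.  -32.5] [96.8 82.7] 4.49
bar 371 [452.3 -33.6] [71.  19.7] 4.6
tray walls 1759 [ 533.4 -193. ] [152.6 126.9] 1.4
tubred rim 803 [544.1 202.8] [126.7 122.7] 5.85
tubred w tab 1788 [546.2 188.3] [125.5 153.9] 6.86
scoop 162 [466.3 -31.6] [93.9 81.2] 4.45
tray 801 [ 533.3 -179.5] [150.2  99.5] 1.66
bar 220 [454.7 -32.5] [66.2 18.2] 5.15
scoop 535 [458.8 -34.1] [84.3 82.4] 2.46
tray 949 [ 532.9 -179.6] [153.1  98.4] 1.93
bar 151 [450.8 -34.7] [68.1 18.6] 6.16
[[ 0.  0.  1.]
 [ 0.  1.  0.]
 [-1.  0.  0.]] 0.9999999999999993
dump -180 [(-60, 0), (-60, 1), (-50, 0), (-50, 1), (-40, 0), (-40, 1), (-30, 0), (-30, 1), (-20, 0), (-20, 1), (-10, 0), (-10, 1), (0, 0), (0, 1), (10, 0), (10, 1), (20, 0), (20, 1), (40, 0), (40, 1), (50, 0), (50, 1), (60, 0), (60, 1), (70, 0), (70, 1), (80, 0), (80, 1), (90, 0), (90, 1)]
dump -150 [(-60, 0), (-60, 1), (-50, 0), (-50, 1), (-40, 0), (-40, 1), (-30, 0), (-30, 1), (-20, 0), (-20, 1), (-10, 0), (-10, 1), (0, 0), (0, 1), (10, 0), (10, 1), (20, 0), (20, 1), (30, 0), (40, 0), (40, 1), (50, 0), (50, 1), (60, 0), (60, 1), (70, 0), (70, 1)
[... 2513 characters left out ...]
0, 1), (-20, 0), (-20, 1), (-10, 0), (-10, 1), (0, 0), (0, 1), (10, 0), (10, 1), (20, 1), (30, 1)]
tray 0 [(-60, 0), (-60, 1), (-50, 0), (-50, 1), (-40, 0), (-40, 1), (-30, 0), (-30, 1), (-20, 1), (-10, 0), (-10, 1), (0, 0), (0, 1), (10, 0), (10, 1), (20, 0), (20, 1), (30, 0), (30, 1), (40, 0), (40, 1), (50, 0), (50, 1), (60, 0), (60, 1), (70, 0), (70, 1), (80, 0), (80, 1), (90, 0), (90, 1)]
grab 0 [(-60, 0), (-60, 1), (-50, 0), (-50, 1), (-40, 0), (-40, 1), (-30, 0), (-30, 1), (-20, 0), (-20, 1), (-10, 0), (-10, 1), (0, 0), (0, 1), (10, 0), (10, 1), (20, 0), (20, 1), (30, 0), (30, 1), (40, 0), (40, 1), (50, 0), (50, 1), (60, 0), (60, 1), (70, 0), (70, 1), (80, 0), (80, 1), (90, 0), (90, 1)]
```

```bash
cat >> h.py <<'E'
G=np.array([-.013,0,.047]); T0=R.from_matrix([[0,0,1],[0,1,0],[-1,0,0]]); FLIP=0
def pose(p,yaw,pitch=0,at=(0,0,0)):
    """TCP pose putting the scoop's point 'at' on p; degrees, pitch + = nose down"""
    Rs=R.from_euler("ZY",[yaw,pitch],degrees=True)
    return np.array(p)+Rs.apply(G-np.array(at)),(Rs*T0*R.from_euler("x",np.pi*FLIP)).as_rotvec()
LIP=(.05,0,0)
def st(m=""): s=sensors.observe(); print(m,"t",round(s["time_s"],1),"tcp",np.round(s["tcp_pos"],4),"F",np.round(s["force"],1),"w",round(s["gripper_width"],4),"q",np.round(s["joints"],2))
E
python3 - <<'E'
import h; from h import *
st(); print(R.from_rotvec(sensors.observe()["tool_rot"]).as_matrix().round(2).tolist())
for f in(0,1):
    h.FLIP=f
    for a in([.4657,-.0325,.1],4.9,0),([.50,-.18,.05],1.7,0),([.50,-.18,.05],1.7,-30),([.50,.2,.1],10,-20),([.5,.2,.1],10,60): print(f,solver.ik(*pose(*a)))
E
```

```text
t 1.3 tcp [0.1792 0.5988 0.2313] F [0.  0.1 0.6] w 0.0856 q [ 1.17  0.49  1.56  0.    1.09 -0.11]
[[0.0, 0.29, 0.96], [0.0, 0.96, -0.29], [-1.0, 0.0, 0.0]]
0 [-2.19771592e-01  3.75130637e-01  2.05950002e+00 -4.44089210e-16
  7.06962001e-01 -1.87608905e+00]
0 [-4.81964389e-01  5.30043111e-01  1.95003840e+00 -4.44089210e-16
  6.61511147e-01 -2.08243131e+00]
0 [-0.67276264  0.51228002  2.30115397  1.81982381  0.33982329  2.245565  ]
0 [ 0.28071273  0.38438726  2.14513792 -0.1377064   0.26722541 -1.33809896]
0 [ 0.23088388  0.9527747   1.23952195  0.05355115  1.99526679 -1.52052653]
1 [-0.21977159  0.37513064  2.05950002  0.          0.706962    1.2655036 ]
1 [-4.81964389e-01  5.30043111e-01  1.95003840e+00 -4.44089210e-16
  6.61511147e-01  1.05916134e+00]
1 [-0.67276264  0.51228002  2.30115397  1.81982381  0.33982329 -0.89602766]
1 [ 0.28071273  0.38438726  2.14513792 -0.1377064   0.26722541  1.80349369]
1 [0.23088388 0.9527747  1.23952195 0.05355115 1.99526679 1.62106613]
```

```bash
cat >> h.py <<'E'
LEAN=R.from_euler("y",18,degrees=True); FLIP=1
G=np.array([-.013,0,.066])+.019*LEAN.apply([0,0,-1])
def pose(p,yaw,pitch=0,at=(0,0,0)):
    Rs=R.from_euler("ZY",[yaw,pitch],degrees=True)
    return np.array(p)+Rs.apply(G-np.array(at)),(Rs*LEAN*T0*R.from_euler("x",np.pi*FLIP)).as_rotvec()
def line(*a,speed=.15,sf=None,**k):
    P,o=pose(*a,**k); return bot.move_l(P,o,speed,sf)
E
python3 - <<'E'
from h import *
P,o=pose([.4657,-.0325,.09],4.9); print(solver.ik(P,o)); bot.move_to(P,o); st()
print(line([.4657,-.0325,.0],4.9,speed=.1,sf=10)); st("down")
effector.gripper_to(0,100); st("closed")
bot.dwell(.2)
line([.4657,-.0325,.1],4.9,speed=.12); st("lift")
for c in("top","side"): 
    p=grab_frame(c); save(p,c+"1.png"); np.save(c+"W1.npy",world(p))
a=cv2.imread("pics/top1.png")[110:310,220:420]; b=cv2.imread("pics/side1.png")[100:300,220:420]
cv2.imwrite("pics/g1.png",cv2.resize(np.hstack([a,b]),(800,400),interpolation=cv2.INTER_CUBIC))
E
```

```text
[-0.17762203  0.49252799  1.91127418 -0.0931389   1.04369059  1.36693962]
 t 3.8 tcp [ 0.4471 -0.0336  0.138 ] F [0.5 0.2 0.9] w 0.0855 q [-0.18  0.49  1.91 -0.09  1.04  1.37]
False
down t 4.8 tcp [ 0.4471 -0.0341  0.0483] F [-0.4  0.2  0.3] w 0.0853 q [-0.18  0.64  1.97 -0.11  0.84  1.39]
closed t 5.5 tcp [ 0.4471 -0.0341  0.0483] F [ 0.8 -0.   5. ] w 0.0165 q [-0.18  0.64  1.97 -0.11  0.84  1.39]
lift t 6.6 tcp [ 0.4466 -0.0341  0.1474] F [ 0.2  0.4 -1.7] w 0.0167 q [-0.18  0.48  1.9  -0.09  1.07  1.36]
```

View pics/g1.png

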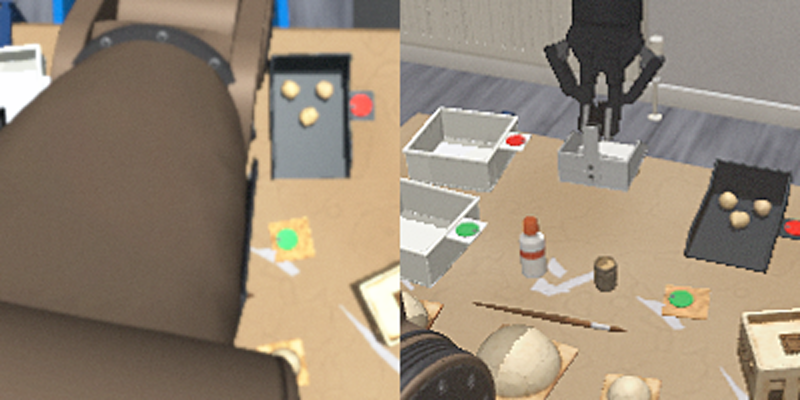

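The scoop hangs level in the fingers (right half, about (600,160)) and the three boulders are undisturbed in the tray. Now the approach and scoop.

```bash
cat >> h.py <<'E'
TO=np.array([.5312,-.1795,0]); TY=1.7; TR=R.from_euler("z",TY,degrees=True)
def tray(x,z,y=0): return TO+TR.apply([x,y,z])
E
python3 - <<'E'
from h import *
bot.move_to(*pose(tray(-.038,.06),TY,3,at=LIP)); st("above")
hit=line(tray(-.038,-.001),TY,3,at=LIP,speed=.05,sf=4); st("down %s"%hit)
P,_=pose(tray(-.038,.003),TY,3,at=LIP); dz=sensors.observe()["tcp_pos"][2]-P[2]; print("dz",dz)
for c in("top","side"):
    p=grab_frame(c); save(p,c+"2.png")
b=cv2.imread("pics/side2.png")[130:280,310:510]
cv2.imwrite("pics/g2.png",cv2.resize(b,(800,600),interpolation=cv2.INTER_CUBIC))
E
```

```text
above t 7.4 tcp [ 0.4267 -0.1827  0.1111] F [ 0.7  0.8 -1.1] w 0.0164 q [-0.46  0.57  1.88 -0.2   1.03  1.22]
down True t 8.4 tcp [ 0.4265 -0.1826  0.0544] F [-0.   0.5  8.3] w 0.0164 q [-0.45  0.66  1.91 -0.21  0.91  1.25]
dz -2.702783304681794e-05
```

View pics/g2.png

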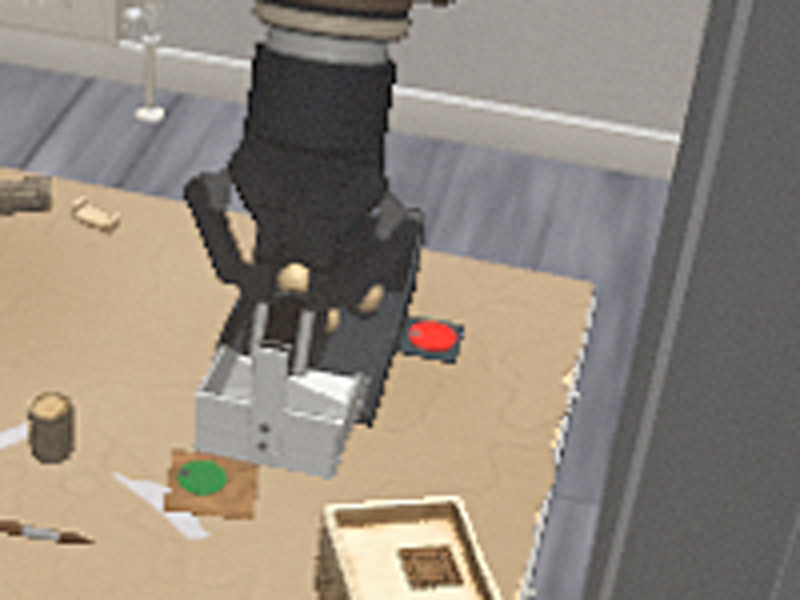

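The lip is on the tray floor (z agrees to within 0.1 mm), and the scoop sits between the tray walls at the open end (280,410). Now push forward to the end wall.

Run:
```python
from h import *
for x in(0,.025,.04,.05,.058,.066):
    h_=line(tray(x,.003),TY,3,at=LIP,speed=.06,sf=10); st("%s %s"%(x,h_))
    if h_: break
for c in("top","side"):
    p=grab_frame(c); save(p,c+"3.png")
b=cv2.imread("pics/side3.png")[130:280,310:510]
cv2.imwrite("pics/g3.png",cv2.resize(b,(800,600),interpolation=cv2.INTER_CUBIC))
```

```text
0 True t 8.8 tcp [ 0.4283 -0.1824  0.0548] F [0.7 1.2 4.3] w 0.0165 q [-0.45  0.66  1.91 -0.21  0.92  1.25]
```

View pics/g3.png

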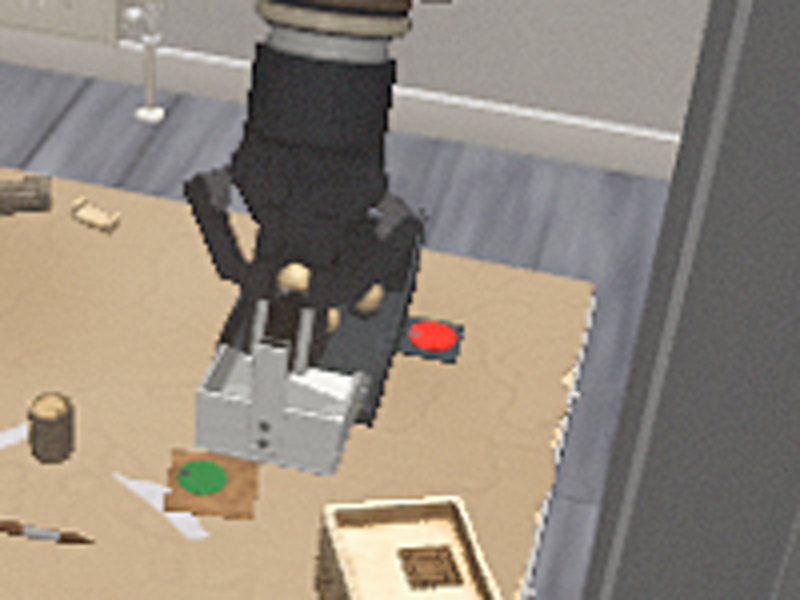

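It stopped early because the pressing force was released. I'll continue with a higher threshold.

Run:
```python
from h import *
for x in(-.005,.025,.04,.05,.058,.066):
    h_=line(tray(x,.003),TY,3,at=LIP,speed=.06,sf=25); st("%s %s"%(x,h_))
    if h_: break
for c in("top","side"):
    p=grab_frame(c); save(p,c+"3.png")
b=cv2.imread("pics/side3.png")[130:280,310:510]
cv2.imwrite("pics/g4.png",cv2.resize(b,(800,600),interpolation=cv2.INTER_CUBIC))
```

```text
-0.005 False t 9.6 tcp [ 0.4597 -0.1816  0.0546] F [-1.3 -0.2  5.5] w 0.0164 q [-0.43  0.68  1.83 -0.19  0.97  1.25]
0.025 False t 10.2 tcp [ 0.4898 -0.1807  0.0546] F [0.3 1.  4.8] w 0.0168 q [-0.41  0.71  1.76 -0.18  1.01  1.26]
0.04 False t 10.6 tcp [ 0.505  -0.1803  0.0545] F [0.1 0.1 3.9] w 0.0168 q [-0.4   0.72  1.72 -0.17  1.04  1.26]
0.05 False t 10.9 tcp [ 0.5148 -0.18    0.0546] F [-1.6 -0.2  5. ] w 0.0163 q [-0.39  0.73  1.7  -0.17  1.05  1.26]
0.058 False t 11.2 tcp [ 0.5226 -0.1798  0.0546] F [-1.  -0.7  5.8] w 0.0165 q [-0.38  0.74  1.68 -0.17  1.07  1.26]
0.066 False t 11.5 tcp [ 0.5288 -0.1795  0.055 ] F [-9.6 -0.1 12.8] w 0.0167 q [-0.38  0.75  1.66 -0.16  1.08  1.26]
```

View pics/g4.png

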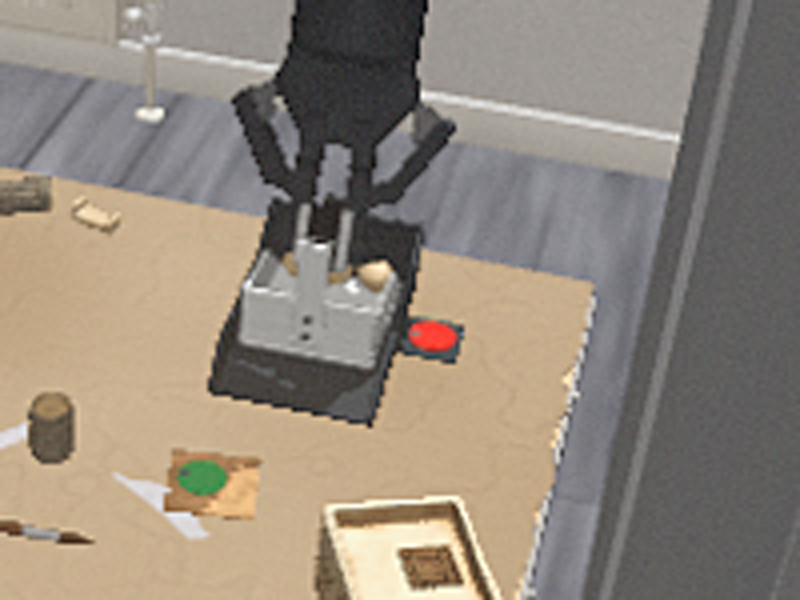

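The lip is at the end wall (Fx −9.6 N) and the boulders show inside the pan at (290,262), (340,275) and (378,275). Next: tilt the nose up against the wall, lift, and look.

Run:
```python
from h import *
B=(-.045,0,0)
try:
    for p,x,z in((-1,-.030,.006),(-6,-.030,.006),(-11,-.028,.006),(-17,-.026,.007)):
        line(tray(x,z),TY,p,at=B,speed=.04)
        st(str(p))
    line(tray(-.028,.075),TY,-17,at=B,speed=.08); st("up")
    line(tray(-.078,.10),TY,-17,at=B,speed=.12)
finally:
    st()
    for c in("top","side"):
        p=grab_frame(c); save(p,c+"4.png")
    for r in regions_of(p,"boulder_0"): print(r["score"],r["pixel"],np.nanmedian(world(p)[r["region"]],0))
    b=cv2.imread("pics/side4.png")[90:240,310:510]
    cv2.imwrite("pics/g5.png",cv2.resize(b,(800,600),interpolation=cv2.INTER_CUBIC))
```

```text
-1 t 11.9 tcp [ 0.5257 -0.1796  0.0543] F [-0.9 -0.7 -0.7] w 0.0166 q [-0.39  0.72  1.71 -0.14  0.99  1.24]
-6 t 12.1 tcp [ 0.522  -0.1799  0.0564] F [ 0.  -0.  -1.6] w 0.0167 q [-0.41  0.69  1.77 -0.12  0.88  1.21]
-11 t 12.4 tcp [ 0.5198 -0.18    0.058 ] F [-0.1 -0.3 -1.7] w 0.0165 q [-0.43  0.65  1.83 -0.08  0.77  1.17]
-17 t 12.6 tcp [ 0.5163 -0.1801  0.0605] F [ 0.2  0.2 -1.4] w 0.0163 q [-0.45  0.62  1.89 -0.01  0.64  1.1 ]
up t 13.6 tcp [ 0.514  -0.1799  0.1281] F [ 0.1 -0.4 -2.2] w 0.0164 q [-0.45  0.51  1.85 -0.01  0.79  1.1 ]
 t 14.3 tcp [ 0.4645 -0.1817  0.1536] F [ 0.4 -1.1 -1.7] w 0.0166 q [-0.5   0.42  1.94 -0.01  0.79  1.05]
0.48 [403.0, 166.9] [ 0.5299844  -0.20489272  0.13785649]
```

View pics/g5.png

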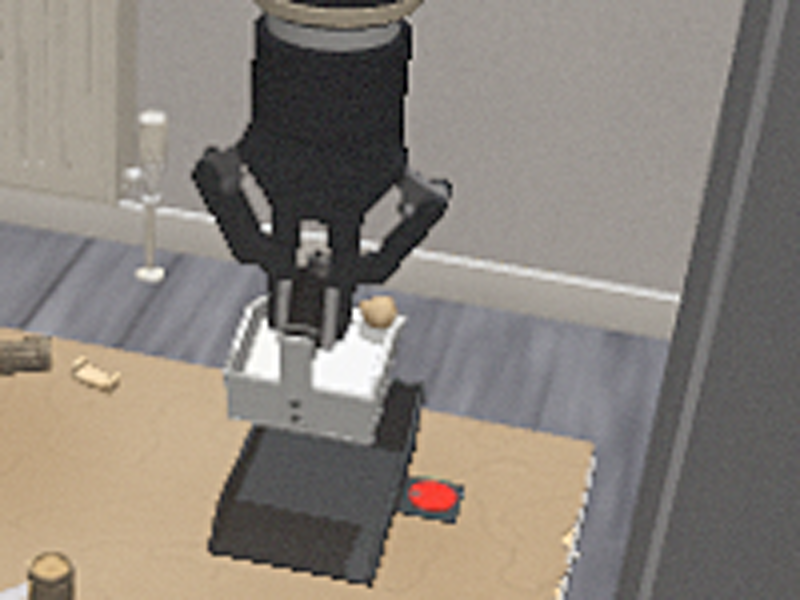

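One boulder shows near the lip (380,310); the other two are hidden or left behind. Checking from the top view.

Run:
```python
from h import *
p=grab_frame("top"); save(p,"top5.png")
W=world(p)
b=p["pixels"][110:230,320:480,::-1]
cv2.imwrite("pics/g6.png",cv2.resize(b,(640,480),interpolation=cv2.INTER_CUBIC))
```

```text
(no output)
```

View pics/g6.png

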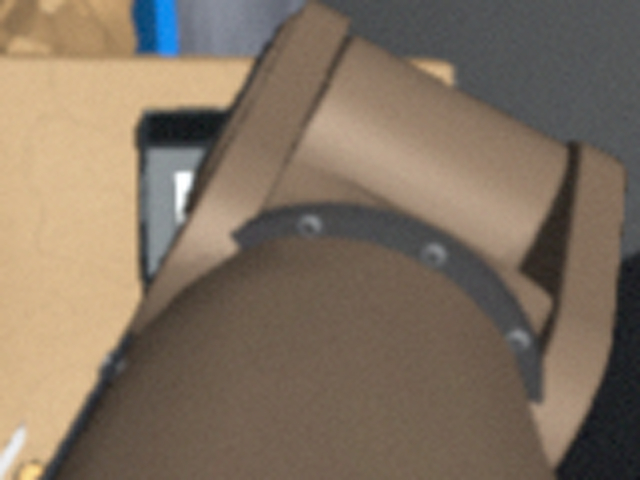

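Run:
```python
from h import *
line(tray(-.078,.12),TY,-27,at=(-.045,0,0),speed=.06); st()
line([.44,.0,.13],4,-27,at=(-.045,0,0),speed=.2); st()
ims=[]
for c,(r,k) in(("top",(110,330)),("side",(150,330))):
    p=grab_frame(c); save(p,c+"6.png"); W=world(p)
    for r_ in regions_of(p,"boulder_0"): print(c,r_["score"],r_["pixel"],np.nanmedian(W[r_["region"]],0))
a=cv2.imread("pics/top6.png")[110:230,320:440]; b=cv2.imread("pics/side6.png")[100:240,270:450]
cv2.imwrite("pics/g7.png",np.hstack([cv2.resize(a,(350,350),interpolation=2),cv2.resize(b,(450,350),interpolation=2)]))
```

```text
t 15.0 tcp [ 0.4549 -0.182   0.1746] F [-0.2 -0.  -1.8] w 0.0164 q [-0.56  0.33  2.03  0.14  0.65  0.87]
 t 16.1 tcp [ 4.417e-01 -2.000e-04  1.845e-01] F [ 0.2 -0.4 -1. ] w 0.0163 q [-0.17  0.25  2.13  0.07  0.6   1.28]
```

View pics/g7.png

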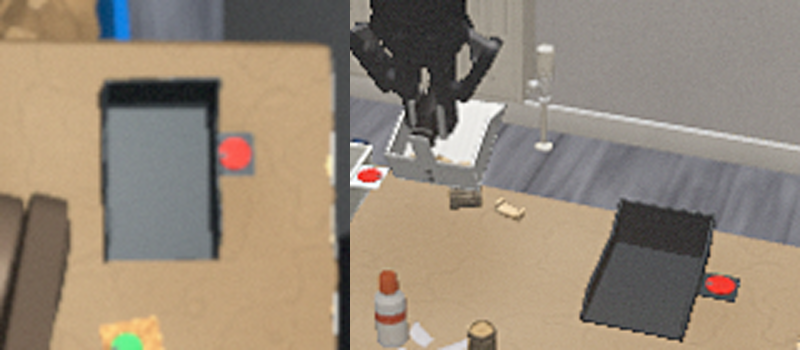

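The tray is empty and the scoop carries the load; at least one boulder is visible at the back of the pan (440,158). Check IK for the dump, then tip.

Run:
```python
from h import *
C=np.array([.544,.205,0]); Y=8; c=R.from_euler("z",6.5,degrees=True)
def tub(x,z): return C+c.apply([x,0,z])
for a in((-20,.11),(0,.07),(30,.045),(60,.035)): print(solver.ik(*pose(tub(-.015,a[1]),Y,a[0],at=LIP)))
try:
    line(tub(-.015,.11),Y,-20,at=LIP,speed=.2); st("over")
    line(tub(-.015,.065),Y,0,at=LIP,speed=.1)
    for p,z in((12,.055),(22,.047),(30,.045),(38,.042),(46,.04),(54,.038),(60,.036)):
        line(tub(-.015,z),Y,p,at=LIP,speed=.07)
    bot.dwell(.5); st("dumped")
finally:
    st()
    p=grab_frame("side"); save(p,"side7.png")
    b=p["pixels"][90:240,150:350,::-1]
    cv2.imwrite("pics/g8.png",cv2.resize(b,(800,600),interpolation=2))
```

```text
[ 0.27128965  0.43077051  2.01622741 -0.00747287  0.66000355  1.70828389]
[0.24839542 0.57820464 1.80288473 0.03818324 1.07323068 1.65604952]
[0.22654446 0.82821357 1.45680467 0.06503561 1.69219671 1.6369238 ]
[0.21562483 1.10014417 1.14784957 0.09575898 2.25211963 1.64704891]
over t 17.4 tcp [0.4487 0.1913 0.1317] F [ 0.7  0.2 -2.6] w 0.0167 q [ 0.27  0.43  2.02 -0.01  0.66  1.71]
dumped t 20.6 tcp [0.5361 0.2043 0.1198] F [-0.2 -0.6 -1.2] w 0.0166 q [0.22 1.1  1.15 0.1  2.25 1.65]
 t 20.6 tcp [0.5361 0.2043 0.1198] F [-0.2 -0.6 -1.2] w 0.0166 q [0.22 1.1  1.15 0.1  2.25 1.65]
```

View pics/g8.png

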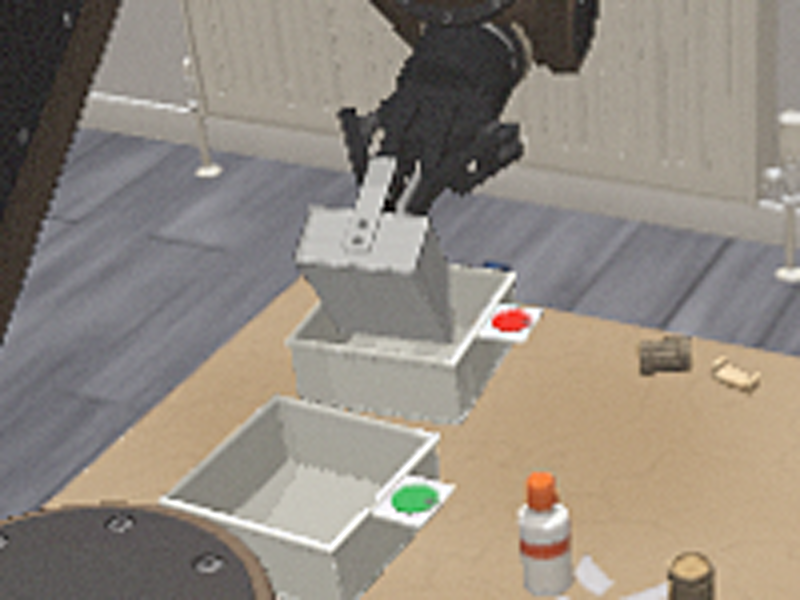

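Run:
```python
from h import *
P=sensors.observe()["tcp_pos"]; bot.move_l(np.array(P)+[-.02,0,.12],None,.12)
line([.4657,.02,.10],4.9,0,speed=.2); st()
line([.4657,-.0325,.06],4.9,0,speed=.15)
for c in("top","side"):
    p=grab_frame(c); save(p,c+"8.png"); W=world(p)
    for r in regions_of(p,"boulder_0"): print(c,round(r["score"],2),np.round(r["pixel"]),np.round(np.nanmedian(W[r["region"]],0),3))
print(line([.4657,-.0325,-.002],4.9,0,speed=.05,sf=4)); st("down")
a=cv2.imread("pics/top8.png")[110:230,170:330]; b=cv2.imread("pics/side8.png")[120:240,190:350]
cv2.imwrite("pics/g9.png",np.hstack([cv2.resize(x,(400,300),interpolation=2) for x in(a,b)]))
```

```text
t 23.2 tcp [0.4473 0.0186 0.1479] F [ 0.3 -0.1 -1.9] w 0.0164 q [-0.08  0.48  1.9  -0.06  1.07  1.44]
top 0.53 [236. 145.] [0.589 0.168 0.02 ]
top 0.5 [213. 142.] [0.587 0.227 0.019]
side 0.61 [248. 171.] [0.58  0.224 0.018]
side 0.42 [260. 168.] [0.582 0.201 0.017]
True
down t 25.1 tcp [ 0.4467 -0.0341  0.0483] F [0.5 0.2 6.5] w 0.0167 q [-0.18  0.64  1.97 -0.11  0.84  1.39]
```

View pics/g9.png

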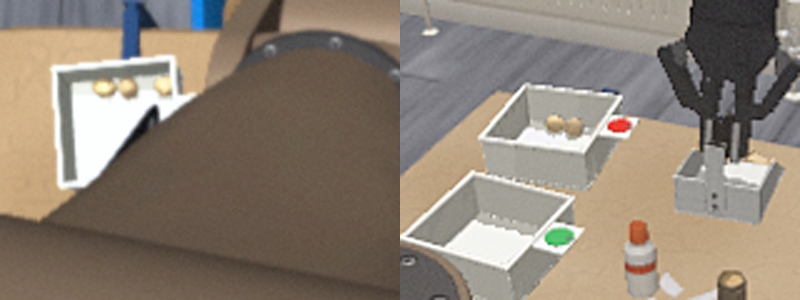

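All three boulders lie in the red tub (top view at (103,87), (128,88), (162,86)), and the scoop is down on the table. Release, retreat and check.

Run:
```python
from h import *
effector.gripper_to(.06); bot.dwell(.2)
P=np.array(sensors.observe()["tcp_pos"]); bot.move_l(P+[.01,0,.13],None,.12)
bot.move_j([1.0,.2,1.559,0,1.092,.2]); bot.dwell(.5); st()
for c in("top","side"):
    p=grab_frame(c); save(p,c+"9.png"); W=world(p)
    for t in("boulder_0","scoop","tub_red","tub_green","glue","keg","house"):
        for r in regions_of(p,t)[:3]: 
            if r["score"]>.4: print(c,t,round(r["score"],2),np.round(r["pixel"]),np.round(np.nanmedian(W[r["region"]],0),3))
    A=W.reshape(-1,3); A=A[~np.isnan(A[:,0])]
    q=A[np.all((A>[.41,-.085,.070])&(A<[.53,.02,.09]),1)]; 
    n=np.linalg.lstsq(np.c_[q[:,:2],np.ones(len(q))],q[:,2],rcond=None)[0]; print("bar n",len(q),q.mean(0).round(3),"slope",n[:2].round(3))
a=cv2.imread("pics/top9.png")[110:310,170:450]; b=cv2.imread("pics/side9.png")[110:310,170:450]
cv2.imwrite("pics/g10.png",np.hstack([cv2.resize(x,(400,286),interpolation=2) for x in(a,b)]))
```

```text
t 29.8 tcp [0.2609 0.5282 0.4081] F [ 1.  -0.1  0.3] w 0.0603 q [ 1.    0.2   1.56 -0.    1.09  0.2 ]
top boulder_0 0.63 [221. 148.] [0.586 0.203 0.021]
top boulder_0 0.46 [212. 143.] [0.587 0.227 0.019]
top scoop 0.69 [314. 197.] [ 0.468 -0.032  0.003]
top tub_red 0.68 [328. 228.] [ 0.379 -0.066  0.032]
top tub_red 0.64 [375. 165.] [ 0.541 -0.184  0.004]
top tub_red 0.63 [219. 161.] [0.549 0.206 0.006]
top tub_green 0.71 [230. 233.] [0.364 0.173 0.005]
top keg 0.48 [328. 229.] [ 0.381 -0.067  0.032]
top keg 0.44 [228. 234.] [0.363 0.173 0.005]
top house 0.8 [421. 261.] [ 0.309 -0.276  0.046]
bar n 221 [ 0.454 -0.032  0.077] slope [-0.001 -0.012]
side boulder_0 0.69 [419. 216.] [ 0.551 -0.244  0.005]
side boulder_0 0.54 [260. 171.] [0.583 0.202 0.016]
side boulder_0 0.42 [250. 169.] [0.583 0.226 0.016]
side scoop 0.83 [321. 215.] [ 0.428 -0.036  0.022]
side tub_red 0.83 [249. 177.] [0.547 0.205 0.029]
side tub_green 0.58 [231. 209.] [0.393 0.187 0.03 ]
side glue 0.57 [283. 221.] [0.365 0.014 0.039]
side keg 0.5 [322. 238.] [ 0.371 -0.07   0.026]
side house 0.84 [414. 279.] [ 0.293 -0.281  0.043]
bar n 146 [ 0.448 -0.036  0.076] slope [0.011 0.108]
```

View pics/g10.png

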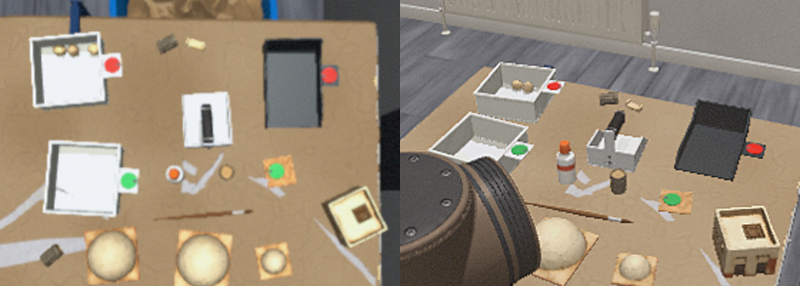

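Everything is in place: three boulders in the red tub, the scoop upright on the table, and the other things unmoved.

```bash
python3 -c "
from h import *
hand_in()"
```

```text
the job is handed in; nothing more can be done
```

I scooped all three boulders out of the tray in one pass, tipped them low into the red-tagged tub, and stood the scoop back where it started. The tray's tag is red. The job was handed in at about 30 s of the 64 s allowed.

**Final checks**
- **Boulders:** the last top picture shows all three inside the red tub, and the tray is empty. The networks confirmed only two of the boulders there at the end. The third, near the tab-side wall, they had detected one step earlier at (0.589, 0.168).
- **Scoop:** it stands level on the table. The top camera gives a slope below 1° on the grip bar and a bar height of 77 mm, as it should be.
- **Other things:** both tubs, the glue bottle, the barrel and the house measure within a few millimetres of their starting places.

**Checks that disagreed**
- The side camera's plane fit on the narrow bar gave a sideways slope of about 6°. I put this down to noise, since that camera also sees the bar's side faces.
- The networks gave some false reports, such as the barrel and the tray labelled as the red tub, and the red tag labelled as a boulder. I set these aside after comparing them with the pictures.

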